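# Line up the test camera with the gauge on the dive bench

### The job

Bring the round camera on the rail directly in front of the largest dial gauge: loosen its clamp knob, slide it along the rail until the lens points at the middle of the dial, then tighten the knob fully again. The flood lamp's carriage is on the same rail: if it is in the way, loosen it, shift it aside and tighten it again, but if it is not in the way, leave its clamp alone. Never force a carriage along while its clamp is tight, and leave the loose things on the bench where they are.

Things in the scene. Friction and masses are not known exactly. Their poses are not given: they have to be found in the camera images.
- rail: Aluminium rail, 50 wide, 700 long, top 60 mm above the table, fixed on two feet. Origin at table level under its middle; y runs along it (to the robot's left), x away from the robot. It carries two carriages, each 80 mm along the rail and 70 wide: camera on the left (+y), lamp on the right. They stop against each other and cannot pass.
- light (a point): Middle of the underside of an LED strip light, 20 wide, 16 thick, 720 long, that runs above the rail 260 mm over the table, 30 mm beyond the rail's middle line, on 16 mm posts 345 mm either side.
- cam_carriage (a joint): Camera carriage's place: its middle's y along the rail in m from the rail's middle (range -0.17 to 0.27, hard stops). When free it slides with about 2 N of friction. It can be drawn along by its gripped knob.
- lamp_carriage (a joint): Lamp carriage's place: its middle's y along the rail in m from the rail's middle (range -0.27 to 0.10, hard stops). When free it slides with about 2 N of friction.
- cam_knob (a joint): Camera carriage's clamp knob angle, rad, about its leaning axis; grows clockwise seen from above the knob (tightening), 0 to 1.57 with stops. 0: bar up and down the slope of the lean; 1.57: bar level. Below 0.75 the carriage is free; above 0.8 it begins to grip, above 1.2 it is tight. Takes 0.15 N m, 0.25 when tight; stays where left. Starts tight, 1.3 to 1.5.
- lamp_knob (a joint): Lamp carriage's clamp knob angle: built, turning and starting just as cam_knob.
- cam_grip (a point): Grip point on the camera carriage's clamp knob, on its axis 8 mm below the top of its black bar (44 long, 12 thick, 30 tall, on a 34 mm disc); from the carriage's middle at table level x -38, y +21, z 122 mm in the rail's axes. z: up the axis, leaning 30 degrees from vertical, left and robotwards (60 degrees from the rail's -x to its +y). x: along the bar; y: its thin way; both turn with it.
- lamp_grip (a point): Grip point on the lamp carriage's clamp knob, on its axis 8 mm below the top of its black bar (44 long, 12 thick, 30 tall, on a 34 mm disc); from the carriage's middle at table level x -38, y -21, z 122 mm in the rail's axes. z: up the axis, leaning 30 degrees from vertical, right and robotwards (60 degrees from the rail's -x to its -y). x: along the bar; y: its thin way; both turn with it.
- lens (a point): Middle of the camera's front glass, 135 mm above the table, 100 mm beyond the rail's middle line, at the same y along the rail as its carriage's middle. The camera is a round dark housing, 44 mm diameter and 70 long, looking along +x of the rail.
- lamp_front (a point): Middle of the front of the square flood lamp (74 wide, 62 tall, 28 deep), 138 mm above the table, 70 mm beyond the rail's middle line, at the same y along the rail as its carriage's middle.
- big_gauge: Largest dial gauge: 100 mm dial, middle 135 mm above the table, on a foot (fixed), about 147 mm beyond the rail's middle line, facing the rail. Origin at table level under the dial's face; axes parallel to the rail's. It stands in one of three places about 130 mm apart (near the rail's y = 0.13, 0 or -0.13).
- small_gauge: Smaller dial gauge, 63 mm dial, in another of the three places (fixed, not wanted). Origin at table level under its face.
- valve_block: Steel valve block 75 wide, 90 tall with two black caps, in the third place (fixed, not wanted). Origin at table level under its front.
- torch: Loose black hand torch lying, 140 long, 44 high. Origin underneath. Leave in place.
- mug: Loose white mug, 80 diameter, 90 high. Origin under its middle. Leave in place.
- mouse: Loose white computer mouse 100 x 60 x 30. Origin underneath. Leave in place.
- wrench: Loose steel wrench, 150 long, lying flat. Leave in place.
- radio: Loose black hand radio lying, 110 x 55 x 32 with a stub antenna 65 mm more along +x. Origin underneath. Leave in place.
- tin: Loose aluminium tin, 50 diameter, 45 high, standing between the rail and the gauges, below the camera. Origin underneath. Leave in place.
- coupling: Loose brass coupling, 32 diameter, 41 high, standing between the rail and the gauges, below the camera. Origin underneath. Leave in place.

How it is judged:
By the outcome, as a careful person would: the job done as asked, in the order asked, and still so for the second after the job is handed in, with the robot touching nothing.
It also fails if it takes over 72 s, if anything falls off the work surface, if the arm or the gripper's body presses on something with over 40 N, if the wrist force passes 120 N, or if a joint passes its speed limit or range.

### The arm

A 6-joint arm with a two-finger parallel gripper is mounted at the origin on the work surface. World frame = base frame: x ahead of the robot, y to its left, z up, the work surface at z = 0. Lengths are in mm, angles in rad, forces in N, time in s.
With the tool pointing down it reaches from about 325 to 875 mm from the base axis. Payload 4.4 kg.
Tool frame: the origin (TCP) lies on the centre line of the jaws, within the pads' length; the fingertips stand ahead of it and the grasp point (between the pads) lies 6 mm ahead of it (ctrl.tcp_to_tips is the z of the fingertips in the tool frame, in mm); z points along the fingers, y is the line along which they close (so a half turn about z gives the same grasp; the last joint's range is limited). The gripper opens to 85 mm and grips with 20 to 120 N. Pads are 22 mm wide; open, the fingers measure 114 mm over their backs; the gripper's body (76 mm by 85 mm) begins 54 mm behind the grasp point. The pads swing forward as they close: fully open they stand 13 mm farther back than shut.
Start: joints at [-1.407, 0.207, 1.542, -0, 1.393, -0.15], TCP at [178.023, -546.75, 256.282] pointing down, gripper open.
Joint ranges: [-2.73, 2.73], [-0.86, 2.22], [0.23, 2.46], [-1.11, 4.25], [0.08, 2.63], [-2.82, 2.82]. Speed limits (rad/s): [2.79, 2.79, 3.14, 3.14, 3.14, 3.14].

### API

Orientations are given as a 3x3 rotation matrix whose columns are the frame's x, y, z axes.
In Python, from plant import ctrl, sensors, optics gives the robot as it stands. Calls block until the motion is done:
- ctrl.move_ptp(position, orientation): joint-space move of the TCP to a pose.
- ctrl.move_l(position, rot=None, vel=150, threshold=None): straight line of the TCP; rot=None keeps the orientation; vel is the mean speed in mm/s. With threshold (N) it stops when the force on the tool has changed by that much, and returns True; else False.
- ctrl.set_joints(angles): joint-space move.
- ctrl.gripper_to(opening, force=None): finger opening in mm; force is the grip in N (None keeps the last); returns when the fingers have stopped.
- ctrl.hold(seconds).
- ctrl.solve_ik(position, orientation): joint angles nearest the present ones, or None.
- sensors.read_state(): the state.
- optics.grab_frame(name): name is "scene" or "top" or "wrist"; returns (picture, depth): 400x640x3 uint8, red, green, blue; 400x640 float32, mm along the optical axis (not along the pixel's ray), 0 where there is no reading.
- optics.camera_params(name): a dict with "mtx" (3x3 intrinsics, pixels), "R" (3x3) and "t" (3): a world point X has camera coordinates R X + t; the wrist camera has in their place "T_tool_cam" (4x4, takes a point from camera to tool coordinates, whose origin is the TCP and whose axes are the flange's). Camera axes: x right, y down, z forward; pixel columns grow to the right and rows downward; lengths in mm; the calibration is good to about 2 mm. A picture is of the moment at which its call begins: read the wrist's pose just before it. camera_params takes no time and is no camera call.
A pose or a line that the arm cannot do raises ctrl.MotionError and nothing moves.
- ctrl.finish_job(): hands the job in; it is judged then, once.
The state is a dict: "t": time; "q": joint angles; "qvel": joint speeds; "tau": joint torques, N m; "eef_pos": TCP position; "eef_rot": TCP orientation; "force": force on the tool from outside, world axes, zero at the start; "wrist_torque": the same for the moment, N m; "grip_width": finger opening in mm; "grasp_force": force on a finger pad.
Only numpy, scipy, OpenCV 4.12 (cv2) and the standard library are available. Lean on these libraries where they do the work, as an engineer would, in place of code of your own. Each camera call takes 0.05 s, during which the arm holds its last target. There are 200 camera calls.

## Working session

There is one attempt and no reset: what is moved stays moved. The work goes in short steps, each a Python script; the robot and the scene stay as the last script left them, time stands still between calls to the robot, and variables do not carry over. Pictures are saved under pics/ and viewed, at most 10 in all, crops included, and the job is handed in when it is done.

```bash
mkdir -p pics; ls
python3 - <<'E'
from plant import ctrl,sensors,optics
import cv2,numpy as np
for n in("scene","top"):
    p,d=optics.grab_frame(n); cv2.imwrite(f"pics/{n}0.png",p[:,:,::-1]); np.savez(f"{n}0.npz",p=p,d=d)
    c=optics.camera_params(n); print(n,c["mtx"].tolist(),c["R"].round(3).tolist(),c["t"], (d>0).mean())
print(optics.camera_params("wrist"),ctrl.tcp_to_tips,sensors.read_state()["t"])
E
```

```text
pics
scene [[476.52500080358425, 0.0, 318.6531756383096], [0.0, 476.52500080358425, 200.35422528301052], [0.0, 0.0, 1.0]] [[-0.648, 0.762, 0.005], [0.659, 0.564, -0.498], [-0.383, -0.319, -0.867]] [ 379.73554978 -305.54263006 1640.51911966] 0.99587890625
top [[446.0139951134108, 0.0, 321.8142216111694], [0.0, 446.0139951134108, 196.21307851926605], [0.0, 0.0, 1.0]] [[0.014, -1.0, -0.004], [-0.996, -0.014, -0.084], [0.084, 0.005, -0.996]] [ -12.99511887  609.356029   1259.21231234] 0.996015625
{'mtx': array([[356.83614134,   0.        , 317.0830349 ],
       [  0.        , 356.83614134, 199.4851633 ],
       [  0.        ,   0.        ,   1.        ]]), 'T_tool_cam': array([[ 1.27932853e-04, -9.61905405e-01, -2.73382472e-01,
         7.08368566e+01],
       [ 9.99999938e-01,  2.13079642e-04, -2.81765006e-04,
        -7.76060355e-01],
       [ 3.29283521e-04, -2.73382419e-01,  9.61905372e-01,
        -1.19437825e+02],
       [ 0.00000000e+00,  0.00000000e+00,  0.00000000e+00,
         1.00000000e+00]])} 25.0 0.1
```

View pics/scene0.png

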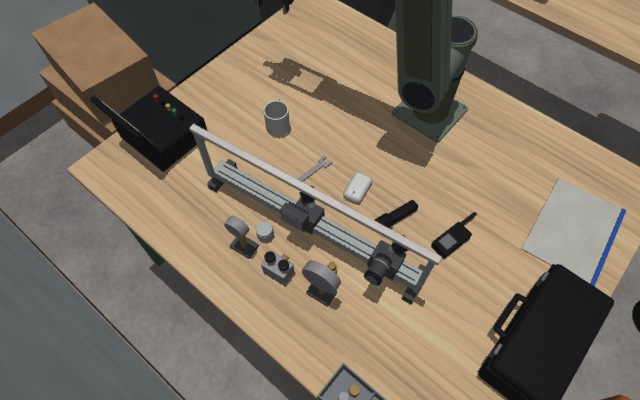

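View pics/top0.png

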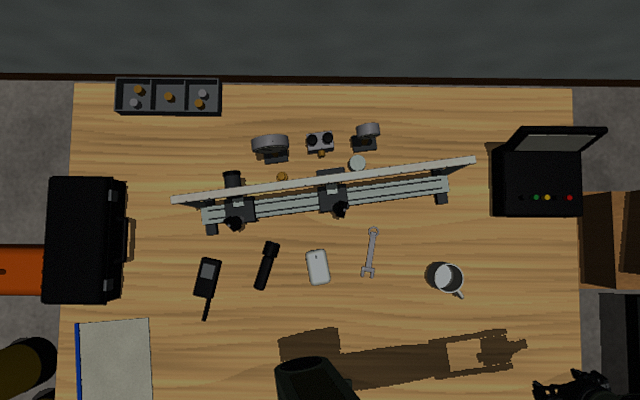

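The largest gauge is at left (top ~(270,143)). The camera carriage is at (237,205), the lamp at (332,195), and the strip runs from (172,200) to (475,160). Next I'll fit the rail frame from the strip using depth.

```bash
cat > h.py <<'E'
import numpy as np,cv2
from plant import ctrl,sensors,optics
def cloud(n,d):
    c=optics.camera_params(n);v,u=np.mgrid[0:400,0:640];K=c["mtx"]
    P=np.stack([(u-K[0,2])/K[0,0]*d,(v-K[1,2])/K[1,1]*d,d],-1)
    return (P-c["t"])@c["R"]
E
python3 - <<'E'
from h import *
for n in("top","scene"):
    z=np.load(n+"0.npz");P=cloud(n,z["d"]);ok=z["d"]>0
    x0,x1=300,900
    tab=P[ok&(P[...,2]<15)&(P[...,2]>-15)&(P[...,0]>300)&(P[...,0]<900)&(abs(P[...,1])<400)];print(n,"table z",np.median(tab[:,2]))
    m=ok&(P[...,2]>258)&(P[...,2]<280)&(z["p"].min(-1)>(70))&(P[...,0]>450)&(P[...,0]<850)
    l,lab,st,_=cv2.connectedComponentsWithStats(m.astype(np.uint8));k=1+st[1:,4].argmax();m=lab==k
    S=P[m];print(st[k],np.median(S[:,2]))
    (c,sz,a)=cv2.minAreaRect(S[:,:2].astype(np.float32));b=cv2.boxPoints((c,sz,a));print(c,sz,a)
    w,V=np.linalg.eigh(np.cov((S[:,:2]-c).T));e=V[:,1]*np.sign(V[1,1]);print("yaw",np.arctan2(-e[0],e[1]))
    ey=e;ex=np.array([e[1],-e[0]]);o=np.array(c)-30*ex
    L=np.concatenate([(P[...,:2]-o)@np.stack([ex,ey],1),P[...,2:]],-1)
    print("origin",o)
    def rep(t,q): 
        g=L[ok&q]; print(t,len(g),np.percentile(g,[1,50,99],axis=0).round(1).tolist()) if len(g) else print(t,0)
    X,Y,Z=L[...,0],L[...,1],L[...,2]
    for a in(130,0,-130): rep(f"place{a}",(X>125)&(X<230)&(abs(Y-a)<62)&(Z>70)&(Z<200))
    rep("camhousing",(X>55)&(X<110)&(Z>110)&(Z<170)&(Y>40))
    rep("lampfront",(X>40)&(X<75)&(Z>110)&(Z<180)&(Y<100)&(abs(Y)<200))
    for s in(0,1): rep("carr",(abs(X)<33)&(Z>66)&(Z<100)&((Y>70) if s else (Y<70)))
    rep("knobs+",(X<-30)&(X>-75)&(Z>105)&(Z<150)&(Y>70));rep("knobs-",(X<-30)&(X>-75)&(Z>105)&(Z<150)&(Y<70)&(Y>-250))
E
```

```text
top table z -1.1805304326286612
[ 170  155  306   49 2487] 274.42658676954636
(628.6168823242188, -7.4544677734375) (19.840126037597656, 717.2989501953125) 8.44708251953125
yaw 0.1477620528614427
origin [598.94379124 -11.87121605]
place130 635 [[143.2, 77.5, 93.3], [151.9, 123.8, 170.4], [174.2, 172.6, 185.4]]
place0 184 [[153.2, -43.5, 78.3], [166.0, -16.2, 88.3], [180.2, 26.1, 93.0]]
place-130 348 [[143.1, -166.6, 80.6], [153.9, -134.6, 157.1], [173.8, -106.9, 167.5]]
camhousing 1588 [[55.5, 216.6, 112.6], [81.5, 631.2, 129.3], [109.3, 732.9, 157.7]]
lampfront 172 [[53.6, -57.9, 160.3], [61.3, -22.0, 167.4], [69.8, 13.6, 172.7]]
carr 2603 [[-32.4, -709.1, 71.3], [1.2, -560.9, 88.4], [32.4, 14.8, 94.7]]
carr 829 [[-32.4, 197.2, 66.2], [4.3, 242.7, 84.8], [32.3, 593.6, 99.1]]
knobs+ 1220 [[-74.5, 236.4, 107.0], [-50.7, 659.8, 128.6], [-30.5, 752.0, 134.2]]
knobs- 115 [[-58.6, -52.7, 105.2], [-42.2, -35.8, 123.3], [-30.4, -18.7, 132.3]]
scene table z 0.3974819784146404
[ 189  124  253  141 2551] 275.44818462621816
(630.6715698242188, -6.98760986328125) (23.502151489257812, 718.0027465820312) 8.476232528686523
yaw 0.1478733932549543
origin [600.99897068 -11.40766193]
place130 802 [[145.8, 80.0, 94.4], [171.3, 131.0, 166.8], [176.0, 174.6, 187.7]]
place0 203 [[153.9, -42.5, 78.7], [169.8, -1.2, 89.4], [182.0, 27.3, 95.2]]
place-130 375 [[144.3, -164.7, 106.9], [166.4, -130.1, 157.1], [175.7, -106.5, 169.5]]
camhousing 2178 [[55.5, 218.4, 114.3], [83.3, 636.2, 131.8], [109.3, 733.8, 159.6]]
lampfront 532 [[41.6, -57.9, 112.3], [64.5, -16.8, 164.8], [71.3, 15.0, 173.4]]
carr 1643 [[-32.4, -706.6, 67.3], [-2.7, -548.6, 88.9], [32.3, 17.6, 96.1]]
carr 623 [[-31.6, 159.2, 66.1], [-4.4, 258.8, 85.5], [32.4, 589.4, 98.1]]
knobs+ 1254 [[-74.3, 248.3, 108.9], [-52.4, 673.2, 131.3], [-30.6, 754.6, 136.4]]
knobs- 20 [[-58.7, -41.9, 106.0], [-33.1, -31.1, 111.1], [-30.6, -17.7, 129.2]]
```

```bash
cat >> h.py <<'E'
yaw=0.1478; O=np.array([600.,-11.6,0]); ca,sa=np.cos(yaw),np.sin(yaw)
RW=np.array([[ca,-sa,0],[sa,ca,0],[0,0,1]])   # rail->world
def toW(p): return O+RW@np.asarray(p,float)
AX=np.array([-.25,.75**.5/2,.75**.5])
def tool_R(th,s=1,ax=AX):
    """tool pointing down the knob axis, tool x along the bar at knob angle th (rail up-slope at th=0)"""
    u=np.array([.5*ax[2],-.75**.5*ax[2],.5])  # up-slope
    x=s*(np.cos(th)*u-np.sin(th)*np.cross(ax,u)); z=-ax
    return RW@np.stack([x,np.cross(z,x),z],1)
def grip_tcp(y,back=6): # TCP so that grasp point is (back-6) above grip point
    return toW(np.array([-38,y+21,122])+back*AX)
E
python3 - <<'E'
from h import *
print(tool_R(0).T@tool_R(0))
for n in("top","scene"):
    z=np.load(n+"0.npz");L=(cloud(n,z["d"])-O)@RW;X,Y,Z=np.moveaxis(L,-1,0);ok=z["d"]>0
    def rep(t,q):
        g=L[ok&q]; print(n,t,len(g),np.percentile(g,[2,50,98],axis=0).round(1).tolist())
    I=(abs(Y)<290)
    rep("hous",I&(X>52)&(X<105)&(Z>115)&(Z<175)&(Y>120))
    rep("carr+",I&(abs(X)<36)&(Z>80)&(Z<95)&(Y>100));rep("carr-",I&(abs(X)<36)&(Z>80)&(Z<95)&(Y<100))
    rep("knob",I&(X<-30)&(X>-80)&(Z>118)&(Z<150)&(Y>120))
    for q in(140,155): rep(f"dial",I&(X>q)&(X<q+15)&(Z>100)&(Z<200)&(Y>60))
    m=ok&I&(X>140)&(X<185)&(Z>120)&(Z<200)&(Y>60)
    # dial rim circle: topmost points fit  (y-yc)^2+(z-zc)^2=r^2
    for k in (0,):
        g=L[m];yb=np.round(g[:,1]/4);pts=np.array([[g[yb==b,1].mean(),g[yb==b,2].max()] for b in np.unique(yb) if (yb==b).sum()>2])
        A=np.c_[2*pts,np.ones(len(pts))];c=np.linalg.lstsq(A,(pts**2).sum(1),rcond=None)[0];print("rimfit",c[:2],np.sqrt(c[2]+c[0]**2+c[1]**2))
for s in(1,-1):
    for y in (200,130):
        for th in (1.57,1.4,.4):
            for b in(6,110):
                q=ctrl.solve_ik(grip_tcp(y,b),tool_R(th,s));print(s,y,th,b,None if q is None else np.round(q,2))
E
```

```text
[[ 1.00000000e+00 -1.05114682e-16  0.00000000e+00]
 [-1.05114682e-16  1.00000000e+00 -4.80956852e-17]
 [ 0.00000000e+00 -4.80956852e-17  1.00000000e+00]]
top hous 282 [[55.5, 215.1, 134.9], [76.6, 233.2, 152.0], [96.6, 256.6, 159.0]]
top carr+ 605 [[-33.3, 197.8, 80.9], [3.0, 229.8, 85.6], [31.0, 274.8, 92.7]]
top carr- 620 [[-33.6, -60.5, 81.0], [4.1, -16.8, 85.9], [32.8, 16.3, 93.0]]
top knob 87 [[-58.2, 240.2, 119.1], [-43.5, 253.6, 126.5], [-30.7, 272.1, 132.1]]
top dial 368 [[142.2, 78.9, 104.2], [143.9, 124.5, 162.5], [154.6, 170.2, 184.6]]
top dial 207 [[155.7, 77.7, 145.3], [162.4, 122.8, 176.7], [169.7, 171.5, 185.0]]
rimfit [126.25531367 135.97461759] 51.148003945511384
scene hous 410 [[53.6, 216.3, 121.5], [83.5, 238.6, 152.7], [102.0, 258.2, 160.6]]
scene carr+ 462 [[-31.8, 198.0, 81.9], [-5.3, 241.4, 86.6], [34.0, 275.8, 93.1]]
scene carr- 343 [[-31.4, -60.2, 81.7], [-8.9, -4.9, 86.5], [31.7, 17.5, 93.4]]
scene knob 5 [[-58.4, 246.0, 118.8], [-54.4, 250.2, 127.9], [-32.3, 256.8, 130.7]]
scene dial 131 [[146.5, 80.8, 139.8], [150.9, 136.4, 178.1], [154.9, 174.4, 186.8]]
s
[... 680 characters left out ...]
3 -0.63  0.94 -2.72]
1 130 0.4 110 [ 0.44  0.14  1.79 -0.56  1.14 -2.76]
-1 200 1.57 6 [ 0.47  0.34  1.76 -0.61  1.02  1.69]
-1 200 1.57 110 [ 0.56  0.21  1.7  -0.56  1.22  1.66]
-1 200 1.4 6 [ 0.47  0.34  1.76 -0.61  1.02  1.52]
-1 200 1.4 110 [ 0.56  0.21  1.7  -0.56  1.22  1.49]
-1 200 0.4 6 [ 0.47  0.34  1.76 -0.61  1.02  0.52]
-1 200 0.4 110 [ 0.56  0.21  1.7  -0.56  1.22  0.49]
-1 130 1.57 6 [ 0.34  0.28  1.83 -0.63  0.94  1.59]
-1 130 1.57 110 [ 0.44  0.14  1.79 -0.56  1.14  1.56]
-1 130 1.4 6 [ 0.34  0.28  1.83 -0.63  0.94  1.42]
-1 130 1.4 110 [ 0.44  0.14  1.79 -0.56  1.14  1.39]
-1 130 0.4 6 [ 0.34  0.28  1.83 -0.63  0.94  0.42]
-1 130 0.4 110 [ 0.44  0.14  1.79 -0.56  1.14  0.39]
```

The camera carriage is at y≈236, the big gauge at y≈126.3 and the lamp at y≈-22, so the lamp is not in the way. I'm moving to a pre-grasp over the camera knob and looking from close by.

Run:
```python
from h import *
s=sensors.read_state();R=s["eef_rot"];p=s["eef_pos"]
k=430/np.hypot(p[0],p[1])
ctrl.move_l([p[0]*k,p[1]*k,340],vel=250)
q=np.array(sensors.read_state()["q"]);q[0]=.4;q[5]=-1.0;ctrl.set_joints(q)
ctrl.move_ptp(grip_tcp(236.3,110),tool_R(1.4))
s=sensors.read_state();print(s["t"],s["q"],s["eef_pos"])
p,d=optics.grab_frame("wrist");cv2.imwrite("pics/w1.png",p[:,:,::-1])
T=optics.camera_params("wrist")["T_tool_cam"];K=optics.camera_params("wrist")["mtx"]
v,u=np.mgrid[0:400,0:640];C=np.stack([(u-K[0,2])/K[0,0]*d,(v-K[1,2])/K[1,1]*d,d],-1)
W=(C@T[:3,:3].T+T[:3,3])@s["eef_rot"].T+s["eef_pos"];L=(W-O)@RW
np.savez("w1.npz",p=p,d=d,L=L,eef=s["eef_pos"],rot=s["eef_rot"])
# coordinates about nominal grip point in knob frame at th=0 axes (u, ax x u, ax)
Rk=RW.T@tool_R(0);G=(L-np.array([-38,236.3+21,122]))@np.stack([Rk[:,0],-Rk[:,1],AX],1)
m=(d>0)&(abs(G[...,2]-8)<6)&(np.hypot(G[...,0],G[...,1])<45)
top=G[m];print(len(top),np.percentile(top[:,2],[5,50,95]))
c,sz,a=cv2.minAreaRect(top[:,:2].astype(np.float32));print(c,sz,a)
w,V=np.linalg.eigh(np.cov(top[:,:2].T));e=V[:,1];print("th",np.arctan2(-e[1],e[0]),top[:,:2].mean(0))
```

```text
4.1417 [ 0.62329015  0.25363286  1.65266957 -0.55217308  1.2586154  -1.60694107] [490.55102677 279.91007268 217.73875582]
1196 [ 6.94314422  8.90366208 10.18854381]
(0.995093822479248, 1.4763946533203125) (12.014287948608398, 43.71570587158203) 12.603957176208496
th -1.791391753065546 [1.22266648 0.28731076]
```

View pics/w1.png

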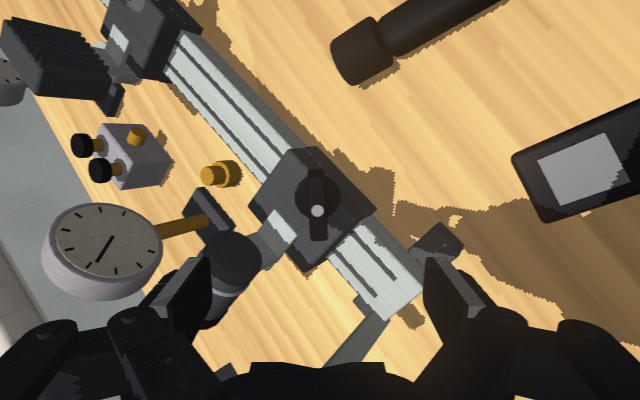

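Bar seen at (318,205), thin axis between the jaws, angle ≈1.35 and about 1 mm off nominal. I'll grip it and loosen.

```bash
cat >> h.py <<'E'
def st(t=""):
    s=sensors.read_state();e=(RW.T@(s["eef_pos"]-O)).round(1);print(t,round(s["t"],2),e,"w",round(s["grip_width"],1),"gf",round(s["grasp_force"],1),"F",np.round(s["force"],1),"M",np.round(s["wrist_torque"],2));return s
E
python3 - <<'E'
from h import *
B=tool_R(0);off=B[:,0]*1.0-B[:,1]*1.2-B[:,2]*1.0   # world
R=tool_R(1.35);tgt=grip_tcp(236.3,7)+off
ctrl.gripper_to(50,60)
ctrl.move_l(grip_tcp(236.3,60)+off,R,vel=100)
print(ctrl.move_l(tgt,R,vel=60,threshold=10));st("down")
ctrl.gripper_to(0,60);s=st("grip")
for th in np.arange(1.25,.39,-.1):
    ctrl.move_l(tgt,tool_R(th),vel=50);st(f"th{th:.2f}")
E
```

```text
False
down 6.31 [-38.2 260.8 129.8] w 49.9 gf 0.0 F [-0.7  0.3 -0. ] M [0.17 0.12 0.04]
grip 6.74 [-38.8 260.7 129.6] w 10.8 gf 59.1 F [-1.5  0.5  2.4] M [ 0.06  0.36 -0.18]
th1.25 6.99 [-38.9 260.6 129.6] w 10.8 gf 59.3 F [-4.7 -0.8  2.9] M [-0.02  0.49 -0.1 ]
th1.15 7.24 [-38.9 260.7 129.5] w 10.8 gf 59.5 F [-5.8  1.5  3.6] M [ 0.02  0.71 -0.17]
th1.05 7.49 [-39.  260.7 129.5] w 11.1 gf 59.5 F [-6.4  1.3  3.9] M [ 0.    0.72 -0.16]
th0.95 7.74 [-39.1 260.8 129.4] w 11.1 gf 59.6 F [-4.8  1.5  3.5] M [ 0.06  0.77 -0.17]
th0.85 7.99 [-39.2 260.8 129.4] w 10.7 gf 59.6 F [-5.7 -0.8  3.8] M [ 0.05  0.71 -0.17]
th0.75 8.24 [-39.3 260.7 129.3] w 10.3 gf 59.6 F [-6.7  1.4  4.3] M [ 0.05  0.78 -0.18]
th0.65 8.49 [-39.4 260.7 129.3] w 11.0 gf 59.6 F [-6.6  0.9  4.2] M [ 0.01  0.78 -0.18]
th0.55 8.74 [-39.5 260.7 129.2] w 10.7 gf 59.6 F [-7.5  2.   3.6] M [ 0.06  0.87 -0.26]
th0.45 8.99 [-39.6 260.6 129.2] w 11.1 gf 59.6 F [-6.8  1.3  4.3] M [ 0.02  0.88 -0.24]
```

Run:
```python
from h import *
s=sensors.read_state();B=RW[:,1]
print(ctrl.move_l(s["eef_pos"]-B*20,vel=50,threshold=12));st()
print(ctrl.move_l(s["eef_pos"]-B*110,vel=80,threshold=12));st()
ctrl.hold(.3)
for n in("top","scene"):
    p,d=optics.grab_frame(n);L=(cloud(n,d)-O)@RW;X,Y,Z=np.moveaxis(L,-1,0)
    cv2.imwrite(f"pics/{n}1.png",cv2.resize(p[110:330,150:480,::-1],None,fx=2.4,fy=2.4))
    for t,q in(("hous",(X>52)&(X<105)&(Z>135)&(Z<175)&(Y>60)&(Y<290)),("carr",(abs(X)<36)&(Z>80)&(Z<95)&(Y>50)&(Y<290)),("lamp",(abs(X)<36)&(Z>80)&(Z<95)&(Y>-200)&(Y<50)),("dial",(X>140)&(X<170)&(Z>100)&(Z<200)&(Y>60)&(Y<200))):
        g=L[(d>0)&q];print(n,t,len(g),np.percentile(g,[2,50,98],axis=0).round(1).tolist() if len(g) else "")
```

```text
False
 9.54 [-39.6 239.9 129.2] w 10.8 gf 59.0 F [-2.9 -3.   2.3] M [-0.3   0.33 -0.25]
False
 10.82 [-39.7 150.4 129.2] w 10.9 gf 59.2 F [-4.8 -1.5  3.6] M [-0.27  0.47 -0.39]
top hous 280 [[55.4, 104.4, 137.0], [77.3, 124.0, 152.6], [97.4, 146.8, 158.7]]
top carr 594 [[-33.1, 87.3, 80.5], [3.3, 119.2, 85.5], [30.9, 163.1, 92.7]]
top lamp 623 [[-33.5, -60.8, 80.7], [3.6, -16.7, 85.6], [32.8, 16.3, 93.3]]
top dial 580 [[142.2, 78.7, 107.0], [149.8, 123.5, 169.8], [169.0, 170.7, 185.4]]
scene hous 340 [[53.2, 105.0, 137.8], [80.2, 128.5, 153.2], [101.2, 146.7, 160.4]]
scene carr 440 [[-32.0, 86.7, 81.7], [-6.2, 139.6, 86.7], [33.9, 164.8, 92.8]]
scene lamp 347 [[-31.9, -59.8, 81.0], [-8.5, -5.2, 86.6], [31.7, 18.0, 92.9]]
scene dial 360 [[147.3, 82.9, 141.4], [158.7, 135.7, 178.8], [169.5, 174.6, 187.6]]
```

View pics/scene1.png

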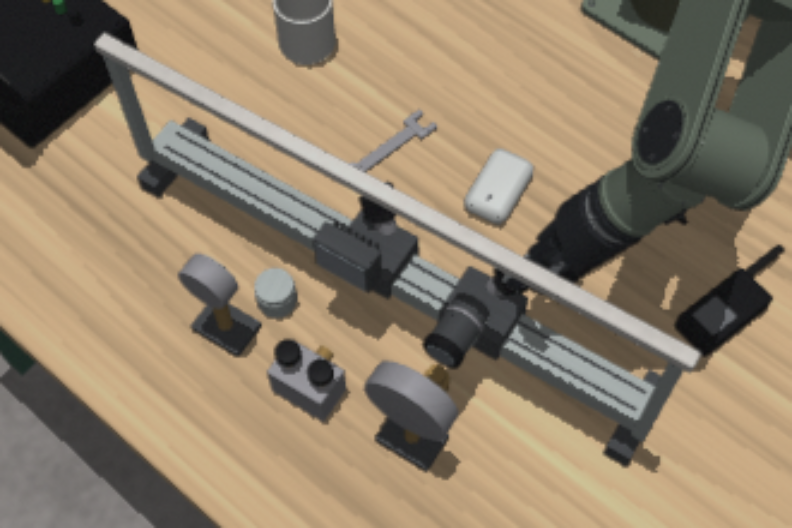

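The camera now stands before the big gauge and the loose things are undisturbed. I'll refine the dial centre from the earlier close wrist view.

Run:
```python
from h import *
z=np.load("w1.npz");L=z["L"];d=z["d"];X,Y,Z=np.moveaxis(L,-1,0);v,u=np.mgrid[0:400,0:640]
m=(d>0)&(u<175)&(v>190)&(v<310)&(X>139)&(X<156)&(Z>75)
g=L[m];print(len(g),np.median(g[:,0]))
f=(d>0)&(u<175)&(v>190)&(v<310)&(abs(X-np.median(g[:,0]))<3)&(Z>75)
c,cnt=cv2.connectedComponents(f.astype(np.uint8))[0],cv2.findContours(f.astype(np.uint8),0,1)[0]
k=max(cnt,key=cv2.contourArea)[:,0];Q=L[k[:,1],k[:,0]][:,1:].astype(np.float32)
print(cv2.minEnclosingCircle(Q),cv2.fitEllipse(Q))
q=(abs(X)<36)&(Z>86)&(Z<95)&(Y>180)&(Y<290)&(d>0);print("carr",np.percentile(L[q],[1,50,99],axis=0))
```

```text
8072 146.57148919482057
((126.61100006103516, 131.1427001953125), 56.088069915771484) ((126.83256530761719, 135.4031524658203), (96.27357482910156, 103.92610168457031), 2.8563029766082764)
carr [[-32.54156348 199.04346463  86.46498005]
 [  7.85727464 234.2264146   88.29407184]
 [ 34.99951136 276.44381304  94.03671261]]
```

The estimates agree within 1 mm, so I'm tightening now.

Run:
```python
from h import *
p=sensors.read_state()["eef_pos"]
for th in np.append(np.arange(.55,1.56,.1),[1.57,1.60]):
    ctrl.move_l(p,tool_R(th),vel=50);s=st(f"th{th:.2f}")
ctrl.hold(.3);st()
ax=RW@AX
ctrl.gripper_to(50);ctrl.hold(.2);st("open")
ctrl.move_l(p+ax*110,vel=120)
s=sensors.read_state();pic,d=optics.grab_frame("wrist");cv2.imwrite("pics/w2.png",pic[:,:,::-1])
c=optics.camera_params("wrist");T=c["T_tool_cam"];K=c["mtx"];v,u=np.mgrid[0:400,0:640]
C=np.stack([(u-K[0,2])/K[0,0]*d,(v-K[1,2])/K[1,1]*d,d],-1)
L=((C@T[:3,:3].T+T[:3,3])@s["eef_rot"].T+s["eef_pos"]-O)@RW;np.savez("w2.npz",p=pic,d=d,L=L)
Bk=RW.T@tool_R(0);G=(L-np.array([-38,126+21,122]))@np.stack([Bk[:,0],-Bk[:,1],AX],1)
m=(d>0)&(abs(G[...,2]-8.5)<6)&(np.hypot(G[...,0],G[...,1])<40);t=G[m]
w,V=np.linalg.eigh(np.cov(t[:,:2].T));e=V[:,1];print("th",np.arctan2(-e[1],e[0])%np.pi,cv2.minAreaRect(t[:,:2].astype(np.float32)))
p,d=optics.grab_frame("top");L=(cloud("top",d)-O)@RW;X,Y,Z=np.moveaxis(L,-1,0)
for t,q in(("hous",(X>52)&(X<105)&(Z>135)&(Z<175)&(Y>60)&(Y<290)),("carr",(abs(X)<36)&(Z>80)&(Z<95)&(Y>50)&(Y<290))):
    g=L[(d>0)&q];print(t,np.percentile(g,[2,50,98],axis=0).round(1).tolist())
```

```text
th0.55 11.47 [-39.6 150.4 129.2] w 10.6 gf 59.2 F [-3.6 -2.5  3.5] M [-0.3   0.4  -0.46]
th0.65 11.72 [-39.5 150.4 129.3] w 11.3 gf 59.1 F [-4.3 -1.7  2.3] M [-0.3   0.33 -0.44]
th0.75 11.97 [-39.4 150.4 129.3] w 11.2 gf 59.1 F [-4.1 -2.1  2.5] M [-0.32  0.25 -0.38]
th0.85 12.22 [-39.3 150.4 129.3] w 10.7 gf 59.0 F [-1.3 -2.3  2.6] M [-0.37  0.15 -0.39]
th0.95 12.47 [-39.3 150.4 129.4] w 10.8 gf 58.9 F [-1.1 -1.7  2.8] M [-0.3   0.03 -0.32]
th1.05 12.72 [-39.2 150.4 129.4] w 10.9 gf 58.9 F [-0.5 -3.   2.7] M [-0.33 -0.07 -0.21]
th1.15 12.97 [-39.1 150.4 129.5] w 11.1 gf 58.8 F [ 1.4 -2.4  1.2] M [-0.43 -0.22 -0.18]
th1.25 13.22 [-39.1 150.3 129.6] w 10.9 gf 58.7 F [ 1.6 -3.9  1.6] M [-0.49 -0.4  -0.11]
th1.35 13.47 [-39.  150.3 129.6] w 10.9 gf 58.7 F [ 3.2 -4.5  1.7] M [-0.6  -0.5  -0.15]
th1.45 13.72 [-39.  150.2 129.6] w 10.7 gf 58.7 F [ 3.1 -4.9  2. ] M [-0.61 -0.52 -0.09]
th1.55 13.97 [-38.9 150.1 129.7] w 10.6 gf 58.7 F [ 3.1 -4.6  2. ] M [-0.63 -0.52 -0.12]
th1.57 14.22 [-38.9 150.1 129.7] w 11.1 gf 58.7 F [ 4.  -5.2  2.2] M [-0.71 -0.53 -0.04]
th1.60 14.47 [-39.  150.1 129.7] w 10.8 gf 59.0 F [ 3.9 -4.4  1.6] M [-0.87 -0.29  0.42]
 14.77 [-38.9 150.1 129.7] w 10.9 gf 59.0 F [ 3.9 -4.3  2.3] M [-0.85 -0.29  0.45]
open 15.43 [-39.8 150.5 129.1] w 49.9 gf 0.0 F [ 0.1 -0.4  0.5] M [0.21 0.15 0.05]
th 1.5715617674222557 ((1.5637693405151367, 0.6805744171142578), (43.36750793457031, 12.023927688598633), 89.98950958251953)
hous [[55.3, 104.7, 136.8], [77.3, 124.2, 152.2], [97.1, 146.9, 158.4]]
carr [[-33.6, 87.4, 80.6], [3.5, 118.9, 85.6], [31.2, 163.6, 92.3]]
```

View pics/w2.png

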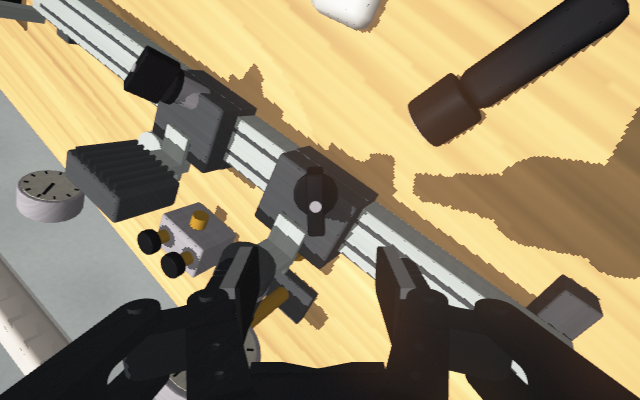

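The bar is at its stop (1.57). The camera stands at y≈125.8 against the dial's ≈126.4, the gripper is clear, and nothing else has moved.

```bash
python3 -c "
from plant import ctrl
ctrl.hold(.5);print(ctrl.finish_job())"
```

```text
the job is handed in; nothing more can be done
None
```

The camera is in front of the largest dial gauge, with the lens within about 1 mm of the dial's middle by my measurements. Its clamp is tight against the stop, the lamp's clamp was not touched, and the job is handed in.

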